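# Show a gearbox pinion to the inspection camera

## Task

Draw the pinion cartridge out of the opened gearbox by its shaft and hold it up in the air in front of the inspection camera: its toothed end square to the lens, on the lens axis and in focus, 80 mm from the front glass. Keep the fingers off the teeth, do not touch the camera, and leave everything else on the bench where it is. The job finishes while you are still holding the cartridge there, steady.

Things in the scene. Friction and masses are not known exactly. Their poses are not given: they have to be found in the camera images.
- gearbox: right-angle gearbox, aluminium, fixed on a dark steel plate 150 x 130 x 12 mm. Housing 84 x 88 mm (x, y), its flat top 115 mm above the bench; its -y side is open and shows the crown wheel, a belt pulley stands out at +x. The cartridge only rests in the 41 mm bore in the top (screws out). Origin: centre of the plate's underside, in line with the bore; z up
- cartridge: pinion cartridge in the gearbox's bore, 0.25 to 0.42 kg, 96 mm long, round about z. Origin: on the axis, underside of its 52 mm flange, 8 mm thick, which rests on the gearbox's top; z away from the pinion. Above the flange: dark nut 29 mm across up to z 13 mm, then the steel shaft. Below: barrel 37 mm across, 22 mm long, then the pinion. It must rise 40 mm to be clear of the gearbox
- shaft: the cartridge's plain steel shaft stub, a rigid part of it, where it is gripped: 16 mm in diameter, 43 mm long, standing up from the dark nut. Origin: on the axis at the nut's top, 13 mm above the cartridge's origin; z as the cartridge's; its end is at z 43 mm
- pinion: toothed steel bevel pinion, a rigid part of the cartridge at its lower end: 34 mm across at its wide end, 22 mm at its free end, 12 mm long. Origin: centre of its free end face, on the cartridge's axis, 40 mm below the cartridge's origin; z as the cartridge's, so the toothed end looks along -z. This end face is what the camera must see
- cam_stand: inspection camera's stand, fixed: dark plate 110 x 100 x 12 mm and an aluminium yoke that carries the camera on a level pivot along y, 100 mm above the bench. Origin: centre of the plate's underside, below the pivot; z up. The camera leans to the stand's -x side: grey box 36 x 36 x 56 mm, black lens, ring light 68 mm across with small white lamps round the lens
- cam_head (a joint): tilt of the camera in its yoke (rad): 0 looks straight up, positive leans the lens towards the stand's -x side; it is set between 0.40 and 0.60 (23 to 34 degrees from vertical), and is stiff. Leave it as it is
- lens_glass (a point): centre of the lens's front glass, on the lens axis 50 mm from the pivot. Its z axis is the lens axis, pointing out of the lens
- focus (a point): the point in the air on the lens axis 80 mm out from the front glass (130 mm from the pivot), where the camera is in focus: the centre of the pinion's free end face belongs here. Its z axis is the lens axis, pointing away from the lens: the cartridge's z axis has to point the same way
- spur_shaft: bystander: steel shaft with a spur gear 45 mm across, standing in a black plastic holding block (80 x 70 x 30 mm, fixed); its top is about 80 mm above the bench. Leave it
- screw_bowl: bystander: shallow steel bowl, 90 mm across, 30 mm high. Origin: centre of its underside
- side_cover: bystander: the gearbox's side cover, a flat aluminium plate 84 x 103 x 6 mm lying on the bench
- driver: bystander: screwdriver 190 mm long lying on the bench
- caliper: bystander: steel caliper 150 mm long lying on the bench
- head_shell: bystander: domed plastic robot head shell, 140 mm across, 74 mm high, lying rim down
- cleaner: bystander: white plastic bottle 48 mm across, 130 mm high
Things that resemble listed ones, but are neither listed nor needed, are in the scene too. What is shaped like the cartridge but purple is not meant.

How it is judged:
On the way:
1. the cartridge is drawn clear of the gearbox, gripped by its shaft (z of pinion in the frame of gearbox above 0.117 m and contact force between the fingers and shaft above 2 N), for 0.2 s.
At the end, for the whole second after the job is handed in: The cartridge is held by its shaft in the fingers alone, still, in the air: the centre of the pinion's free end face within 12 mm of the focus point (more than 150 mm above the bench), its axis within about 10 degrees (0.17 rad) of the lens axis, toothed end towards the lens (distance between pinion and focus below 0.012 m and angle between the z axis of pinion and the z axis of focus, either way round below 0.17 rad and z of cartridge in the frame of focus above 0.02 m and height (world z) of pinion above 0.15 m and contact force between the fingers and shaft above 2 N and contact force between cartridge and gearbox below 0.1 N and contact force between cartridge and cam_stand below 0.1 N and linear speed of cartridge below 0.02 m/s and angular speed of cartridge below 0.2 rad/s); the arm keeps its last pose, push and grip.
It fails at once if the fingers press on the pinion's teeth (contact force between the fingers and pinion above 1 N).
It fails at once if the camera or its stand is touched (contact force between cam_stand and anything else above 1 N).
It fails at once if something else on the bench is moved by more than 15 mm (distance of any of spur_shaft, screw_bowl, side_cover, driver, caliper, head_shell, cleaner from where it was at the start of the episode above 0.015 m).
It also fails if it takes over 35 s, if anything falls off the work surface, if the arm or the gripper's body presses on something with over 40 N, if the wrist force passes 120 N, or if a joint passes its speed limit or range.

## Robot

A 6-joint arm with a two-finger parallel gripper is mounted at the origin on the work surface. World frame = base frame: x ahead of the robot, y to its left, z up, the work surface at z = 0. Lengths are in m, angles in rad, forces in N, time in s.
With the tool pointing down it reaches from about 0.15 to 0.775 m from the base axis. Payload 6.1 kg.
Tool frame: the origin (TCP) lies on the front face of the gripper's body, between the roots of the fingers; the fingertips stand 73 mm ahead of it and the grasp point (between the pads) lies 54 mm ahead of it; z points along the fingers, y is the line along which they close (so a half turn about z gives the same grasp; the last joint's range is limited). The gripper opens to 85 mm and grips with 20 to 120 N. Pads are 22 mm wide; open, the fingers measure 114 mm over their backs; the gripper's body (76 mm by 85 mm) begins 54 mm behind the grasp point. The pads swing forward as they close: fully open they stand 13 mm farther back than shut.
Start: joints at [1.349, 0.126, -0.04, 1.405, 0, 1.571], TCP at [0.115, 0.512, 0.304] pointing down, gripper open.
Joint ranges: [-2.72, 2.72], [-0.95, 1.95], [-1.27, 1.35], [-1.78, 2.02], [-1.46, 1.47], [-3.14, 3.14]. Speed limits (rad/s): [2.39, 2.39, 3.01, 3.14, 3.14, 3.14].

## Interface

Orientations are given as a rotation vector (axis times angle).
In Python, from rig import arm gives the robot as it stands. The module is installed in compiled form; this text tells all that it offers.
- The arm moves only by the tool drive_tool, never from a script. Its arguments are lists of equal length, an entry for each row: "gripper": the opening, from 0 (shut) to 1 (fully open); "offset": the shift along the tool's x, y, z in units of 25 mm (1.0 is 25 mm), a list of three; "dr": the turn, a rotation vector about the tool's x, y, z in units of 5 degrees (1.0 is 5 degrees), a list of three. In form: {"gripper": [gripper, ...], "offset": [[x, y, z], ...], "dr": [[rx, ry, rz], ...]}. A call has 1 to 12 rows; each row is the pose to reach, as a shift and turn from the pose commanded when the call began, along the tool's axes at that moment; what a row does not reach only later rows make up. A row lasts 1/12 s, in which the tool goes at most 41.7 mm and 7.16 degrees, less where a joint would pass 70% of its speed; a pose out of reach is approached as far as the arm can. A call with a gripper value outside its range is refused whole. The fingers move at their own pace and stop on an object; "grip_force" is the grip in N (left out, the last holds). Time passes only in rows, so rows that repeat a pose let the fingers close. It gives the time, the measured TCP pose, the force, the opening and the grip force at its end, in the units of the state.
- arm.get_obs(): the state, without advancing time (a new reading comes with each control period).
- arm.capture(name): name is "scene" or "top"; returns a dict with "pixels" (420x560x3 uint8, red, green, blue), "fovy" (degrees; the focal length in pixels is half the picture's height over the tangent of half this angle, whatever the lens; pixels are square), "cx", "cy" (the principal point, pixels), "origin" and "rotation" of the camera in the world. Camera axes: x right, y up, looking along -z (the intrinsics and any distortion apply to the point x, -y, -z); pixel columns grow to the right and rows downward; lengths in m; the calibration is good to about 2 mm. A picture is of the moment at which its call begins. There is no depth.
- arm.hand_in(): hands the job in; it is judged then, once.
The state is a dict: "time_s": time; "qpos": joint angles; "joint_vel": joint speeds; "joint_efforts": joint torques, N m; "ee_pos": TCP position; "ee_rot": TCP orientation; "wrist_force": force on the tool from outside, world axes, zero at the start; "moment": the same for the moment, N m; "opening": finger opening in m; "finger_force": force on a finger pad.
Only numpy, scipy, OpenCV 4.12 (cv2) and the standard library are available. Lean on these libraries where they do the work, as an engineer would, in place of code of your own. Each camera call takes 0.05 s, during which the arm holds its last target. There are 200 camera calls.

## Working session

There is one attempt and no reset: what is moved stays moved. The work goes in short steps, Python scripts to look and compute and a tool call to move; the robot and the scene stay as the last step left them, time stands still between calls to the robot, and variables do not carry over. Pictures are saved under pics/ and viewed, at most 10 in all, crops included, and the job is handed in when it is done.

Besides the shell and the picture viewer there is one more tool, called after ">>>" as a command line: name --argument value ..., lists and objects as JSON in quotes. drive_tool: Moves the arm, as the interface text tells. Its arguments: {"type":"object","properties":{"gripper":{"type":"array"},"offset":{"type":"array"},"dr":{"type":"array"},"grip_force":{"type":"number"}},"required":["gripper","offset","dr"]}

```bash
mkdir -p pics; python3 - <<'E'
from rig import arm
import cv2,pickle,numpy as np
for n in("scene","top"):
    c=arm.capture(n);pickle.dump(c,open(n+".pkl","wb"))
    cv2.imwrite(f"pics/{n}0.png",cv2.resize(c["pixels"][:,:,::-1],(800,600),interpolation=cv2.INTER_CUBIC))
    print({k:v for k,v in c.items() if k!="pixels"})
print(arm.get_obs())
E
```

```text
{'fovy': 54.88873446838028, 'cx': 280.8512162554022, 'cy': 207.59204961939594, 'origin': array([ 0.96531797, -0.46698788,  0.73085137]), 'rotation': array([0.8169069 , 0.26769128, 0.62403682])}
{'fovy': 51.191027476220256, 'cx': 271.97357053534637, 'cy': 208.6390190411415, 'origin': array([0.4485527 , 0.0820889 , 1.22502631]), 'rotation': array([ 0.09104967, -0.12666896, -1.59476899])}
{'time_s': 0.1, 'qpos': array([ 1.34898993e+00,  1.26302603e-01, -4.04958618e-02,  1.40539406e+00,
       -1.13164593e-05,  1.57079009e+00]), 'joint_vel': array([ 0.00117315, -0.00083224,  0.00280456, -0.00011637, -0.00093148,
       -0.00013305]), 'joint_efforts': array([-1.39269130e-03, -4.36901987e+01,  3.53607166e+01,  1.36775294e-02,
       -1.63959699e-04, -2.29614621e-06]), 'ee_pos': array([0.11544078, 0.51188262, 0.30322033]), 'ee_rot': array([-3.47673205e-01, -3.12215034e+00,  2.18153682e-03]), 'wrist_force': array([0.36866687, 0.00287198, 0.72392125]), 'moment': array([ 0.03860347, -0.01587146,  0.01493009]), 'finger_force': 0.0, 'opening': 0.08522456778841343}
```

View pics/scene0.png

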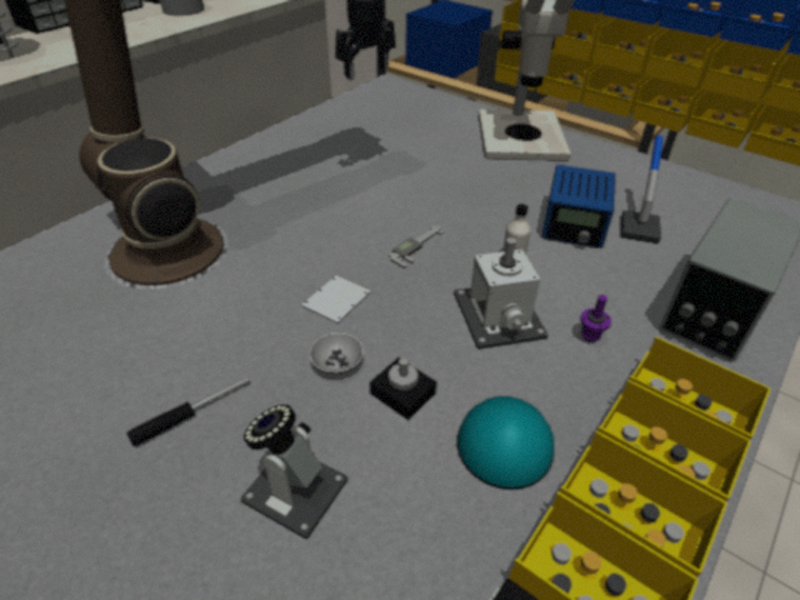

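View pics/top0.png

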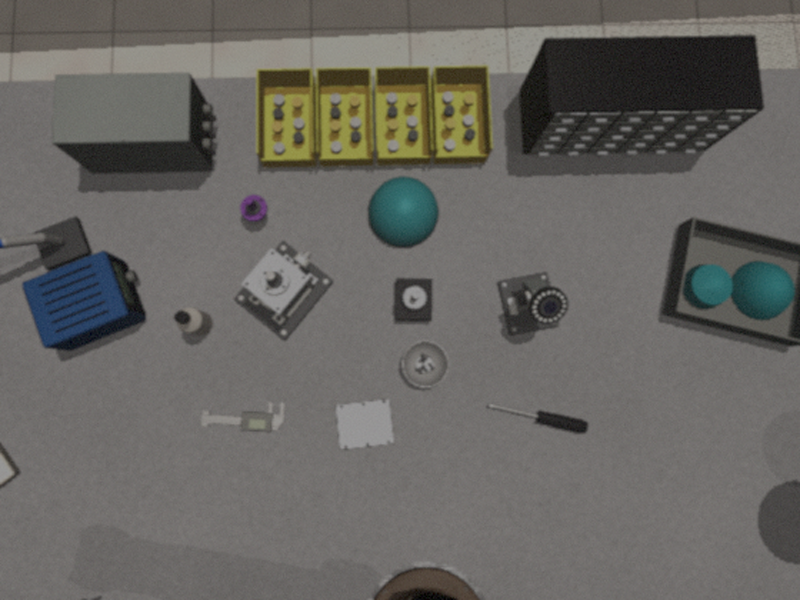

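Candidates (800x600 views): the cartridge's steel shaft in the gearbox, scene (509,248) / top (273,280); the purple look-alike, scene (596,318) / top (253,208); the spur shaft, scene (403,370) / top (414,297). I choose the grey one in the gearbox. Its camera is at scene (285,450) / top (540,303). Next, close crops of both.

```bash
python3 - <<'E'
import cv2,pickle,numpy as np
def crop(n,x,y,w=80,h=100,s=5):
    im=pickle.load(open(n+".pkl","rb"))["pixels"][y:y+h,x:x+w,::-1]
    im=cv2.resize(im,None,fx=s,fy=s,interpolation=cv2.INTER_CUBIC)
    im=cv2.convertScaleAbs(im,alpha=1.4)
    for k in range(0,w,10):
        cv2.line(im,(k*s,0),(k*s,6 if k%20 else 12),(0,255,255),1)
        if k%20==0:cv2.putText(im,str(x+k),(k*s+2,22),0,.4,(0,255,255),1)
    for k in range(0,h,10):
        cv2.line(im,(0,k*s),(6 if k%20 else 12,k*s),(0,255,255),1)
        if k%20==0:cv2.putText(im,str(y+k),(14,k*s+5),0,.4,(0,255,255),1)
    return im
cv2.imwrite("pics/gb.png",np.hstack([crop("scene",310,160),crop("top",160,160)]))
cv2.imwrite("pics/cam.png",np.hstack([crop("scene",166,280),crop("top",336,162)]))
E
```

```text
(no output)
```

View pics/gb.png

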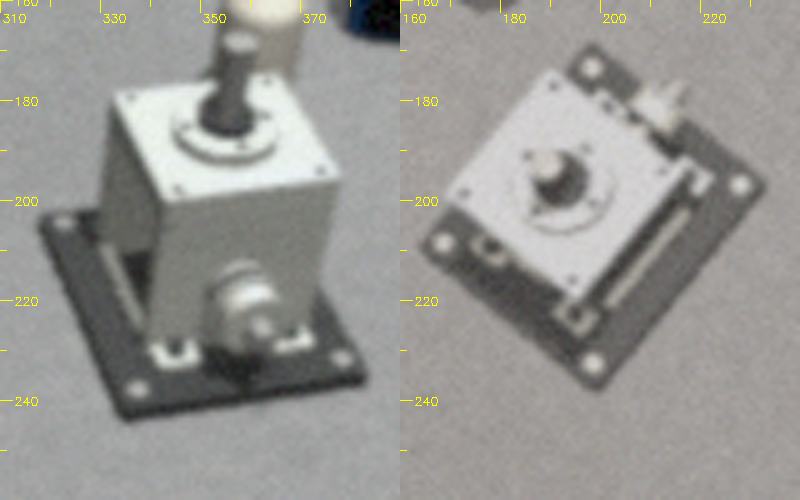

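View pics/cam.png

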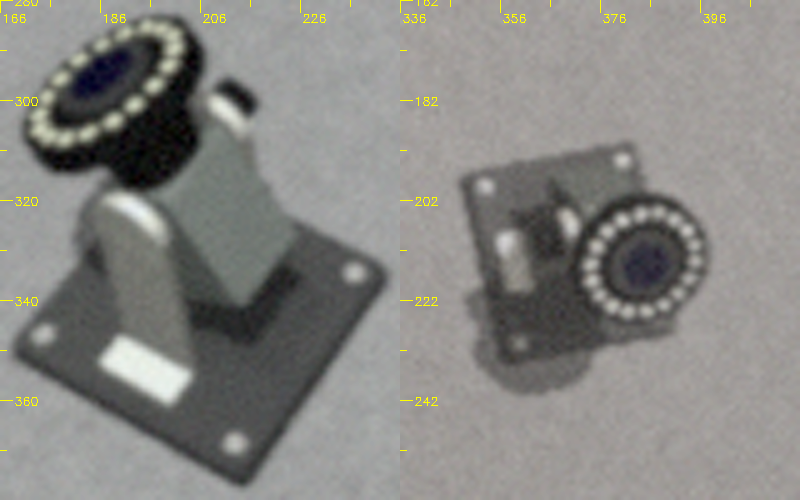

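Left halves are scene, right halves top. The steel shaft in the gearbox is confirmed: shaft end at scene (358.4,168.4) and top (189.2,192.4) in native pixels. The plate and housing corners are clear, as are the camera's ring at scene (187.6,296.6) and top (384.8,214.6) and its stand corners. Now I'll fit the poses.

```bash
cat > h.py <<'E'
import numpy as np,pickle
from scipy.spatial.transform import Rotation as R
from scipy.optimize import least_squares
C={n:pickle.load(open(n+".pkl","rb")) for n in("scene","top")}
def proj(n,P):
    c=C[n];p=(np.atleast_2d(P)-c["origin"])@R.from_rotvec(c["rotation"]).as_matrix()
    f=210/np.tan(np.radians(c["fovy"])/2)
    return np.c_[c["cx"]-f*p[:,0]/p[:,2],c["cy"]+f*p[:,1]/p[:,2]]
def T(q,P):
    P=np.atleast_2d(np.array(P,float));a=q[2]
    return np.c_[q[0]+np.cos(a)*P[:,0]-np.sin(a)*P[:,1],q[1]+np.sin(a)*P[:,0]+np.cos(a)*P[:,1],P[:,2]]
E
python3 - <<'E'
from h import *
np.set_printoptions(precision=4,suppress=True)
# triangulate shaft end
tri=lambda s,t:least_squares(lambda P:np.r_[proj("scene",P)[0]-s,proj("top",P)[0]-t],[.5,.2,.1])
r=tri((358.4,168.4),(189.2,192.4));print("shaft end",r.x,r.fun)
r=tri((187.6,296.6),(384.8,214.6));print("ring",r.x,r.fun)
r=tri((192.6,322),(357.6,210.6));print("arm1",r.x,r.fun)
r=tri((212.4,301.6),(369.6,206));print("arm2",r.x,r.fun)
# gearbox: plate corners, top: top,right,bottom,left
obs=[("top",c,p) for c,p in [((.075,.065,.012),(198,168.4)),((.075,-.065,.012),(233.2,197.2)),((-.075,-.065,.012),(199.6,238.2)),((-.075,.065,.012),(164.4,210)),((0,0,.171),(189.2,192.4))]]+[("scene",(0,0,.171),(358.4,168.4)),("scene",(.075,-.065,.012),(335,243.4)),("scene",(-.075,-.065,.012),(317.8,204.5)),("scene",(.075,.065,.012),(383.3,236))]
def fit(obs,q0):
    r=least_squares(lambda q:np.concatenate([proj(n,T(q,c))[0]-p for n,c,p in obs]),q0,loss="soft_l1")
    res=np.concatenate([proj(n,T(r.x,c))[0]-p for n,c,p in obs]).reshape(-1,2)
    return r.x,res
for y in(-.8,.8): 
    q,res=fit(obs,[.5,.25,y]);print("gb",q,res)
# stand, lens -x ; corners top image: UL,UR,LR?,LL
so=[("top",(.055,.05,.012),(347.6,197.6)),("top",(.055,-.05,.012),(382.4,190.4)),("top",(-.055,.05,.012),(356.6,234.8)),
("scene",(.055,-.05,.012),(243.4,335)),("scene",(.055,.05,.012),(0,0))]
so=so[:4]
q,res=fit(so,[.45,-.15,.2]);print("stand",q,res)
for c in [(-.055,-.05,.012),(.055,.05,.012),(.055,-.05,.012),(-.055,.05,.012)]:print(c,proj("scene",T(q,c)),proj("top",T(q,c)))
E
```

```text
shaft end [0.641  0.2571 0.1712] [-0.6104  0.0798 -0.365  -0.5305]
ring [ 0.5782 -0.2257  0.1396] [-0.586   0.0079 -0.653  -0.5303]
arm1 [ 0.5785 -0.2072  0.0381] [ 9.0121 -0.2     9.6767  8.2088]
arm2 [ 0.6048 -0.195   0.1139] [-0.6509  0.0187 -0.6957 -0.6097]
gb [ 0.64    0.2558 -0.6906] [[-0.1987 -0.9032]
 [ 0.6528 -1.6262]
 [ 0.2538 -0.463 ]
 [-0.8872 -1.0687]
 [ 0.1609 -0.1423]
 [-1.2424  0.2326]
 [-0.8858 -1.0423]
 [-1.074  -1.482 ]
 [ 0.3477 -1.5227]]
gb [ 0.64    0.2558 -0.6906] [[-0.1987 -0.9032]
 [ 0.6528 -1.6262]
 [ 0.2538 -0.463 ]
 [-0.8872 -1.0687]
 [ 0.1609 -0.1423]
 [-1.2424  0.2326]
 [-0.8858 -1.0423]
 [-1.074  -1.482 ]
 [ 0.3477 -1.5227]]
stand [ 0.6046 -0.2104  0.3212] [[ -5.5748   0.7597]
 [ -7.535   -3.8823]
 [ -0.2646   0.2775]
 [-17.428   34.8188]]
(-0.055, -0.05, 0.012) [[173.436  351.0646]] [[389.4588 222.9062]]
(0.055, 0.05, 0.012) [[247.1878 324.8088]] [[342.0252 198.3597]]
(0.055, -0.05, 0.012) [[225.972  369.8188]] [[374.865  186.5177]]
(-0.055, 0.05, 0.012) [[198.4027 309.0476]] [[356.3354 235.0775]]
```

```bash
cat > stand.py <<'E'
from h import *
import cv2
np.set_printoptions(precision=4,suppress=True)
def lamps(n,x,y,w,h,hi=60):
    im=C[n]["pixels"][y:y+h,x:x+w].astype(np.float32).mean(2);s=6
    im=cv2.resize(im,None,fx=s,fy=s,interpolation=cv2.INTER_CUBIC)
    d=im-cv2.GaussianBlur(im,(0,0),9)
    k,l,st,ce=cv2.connectedComponentsWithStats((d>15).astype(np.uint8))
    c=ce[1:][(st[1:,4]>15)&(st[1:,4]<500)]
    return (c+.5)/s-.5+[x,y]
L={"scene":lamps("scene",168,281,37,32),"top":lamps("top",371,201,28,29)}
ell={}
for n in L:
    P=L[n]
    e=cv2.fitEllipse(P.astype(np.float32));
    def er(e,P):
        a=np.radians(e[2]);q=(P-e[0])@np.array([[np.cos(a),-np.sin(a)],[np.sin(a),np.cos(a)]])
        return np.hypot(q[:,0]/e[1][0]*2,q[:,1]/e[1][1]*2)
    for _ in range(3):
        k=abs(er(e,P)-1)<.12
        e=cv2.fitEllipse(P[k].astype(np.float32))
    ell[n]=e;L[n]=P[k];print(n,len(P),k.sum(),e)
so=[("top",(.055,.05,.012),(347.6,197.6)),("top",(.055,-.05,.012),(382.4,190.4)),("top",(-.055,.05,.012),(356.6,234.8)),
("scene",(.055,.05,.012),(243.4,335)),("scene",(-.055,-.05,.012),(168.4,350)),("scene",(.055,-.05,.012),(215,377.4))]
def ring(q):
    t,rad,d=q[3:6];a=np.linspace(0,2*np.pi,181)[:-1]
    return T(q,np.c_[-d*np.sin(t)+rad*np.cos(a)*np.cos(t),rad*np.sin(a),.1+d*np.cos(t)+rad*np.cos(a)*np.sin(t)])
def resid(q):
    o=[]
    for n,c,p in so:o+=list((proj(n,T(q,c))[0]-p)*.5)
    for n in L:
        E=proj(n,ring(q));D=np.linalg.norm(L[n][:,None]-E[None],axis=2)
        i=D.argmin(1); m=E.mean(0)
        o+=list((np.linalg.norm(L[n]-m,axis=1)-np.linalg.norm(E[i]-m,axis=1)))
    o.append((q[5]-.05)/.004)
    return np.array(o)
for t0 in(.5,):
    r=least_squares(resid,[.605,-.21,.3,t0,.028,.05],x_scale=[.01,.01,.1,.1,.003,.003],diff_step=1e-4,loss="soft_l1")
    q=r.x;print(q,r.cost,resid(q)[:12].reshape(-1,2),np.abs(resid(q)[12:]).mean(),resid(q)[-1])
    J=r.jac;print("sd",np.sqrt(np.diag(np.linalg.inv(J.T@J)))*.5)
    t=q[3];ax=T([0,0,q[2]],[-np.sin(t),0,np.cos(t)])[0];piv=np.array([q[0],q[1],.1])
    print("axis",ax,"focus",piv+.13*ax,"glass",piv+.05*ax)
E
python3 stand.py
```

```text
scene 14 7 ((194.5358428955078, 303.8712463378906), (35.10994338989258, 48.53678512573242), 58.68737030029297)
top 20 17 ((384.043212890625, 214.02767944335938), (18.653663635253906, 21.74729347229004), 55.415122985839844)
[ 0.6027 -0.2213  0.1653  0.5502  0.0275  0.0479] 10.484181459430868 [[ 0.2123 -1.0495]
 [ 0.0224 -0.7447]
 [-0.0371 -0.5101]
 [ 0.4608 -1.0025]
 [-0.4036 -0.3399]
 [-0.0218 -0.5966]] 0.5789355235508363 -0.5244262898618512
sd [0.0008 0.0005 0.0123 0.016  0.0004 0.0008]
axis [-0.5157 -0.086   0.8524] focus [ 0.5356 -0.2325  0.2108] glass [ 0.5769 -0.2256  0.1426]
```

```bash
python3 - <<'E'
s=open("stand.py").read()
s=s.replace("so=[","""L["scene"]=np.array([(45,103),(62,80),(82,60),(105,42),(130,30),(150,25),(170,30),(182,45),(178,62),(40,133),(65,138),(88,132),(112,120),(135,105),(155,88),(170,75),(34,122)])/5.-.4+[166,280]
so=[""",1).replace("(proj(n,T(q,c))[0]-p)","(proj(n,T(q,c))[0]-p+.4)")
open("stand.py","w").write(s+'''
im=cv2.resize(C["scene"]["pixels"][280:380,166:246,::-1],None,fx=5,fy=5,interpolation=3);i2=cv2.resize(C["top"]["pixels"][162:262,336:416,::-1],None,fx=5,fy=5,interpolation=3)
for i,n,o in((im,"scene",(166,280)),(i2,"top",(336,162))):
    pts=[ring(q),T(q,[(.055,.05,.012),(.055,-.05,.012),(-.055,-.05,.012),(-.055,.05,.012)]),np.linspace(piv,piv+.13*ax,20)]
    for P,c in zip(pts,((0,0,255),(0,255,0),(255,255,0))):
        cv2.polylines(i,[np.int32((proj(n,P)-o+.4)*5)],c[0]+c[1]<300 and c!=(255,255,0),c,1)
cv2.imwrite("pics/fit.png",np.hstack([im,i2]))
''')
E
python3 stand.py
```

```text
scene 14 7 ((194.5358428955078, 303.8712463378906), (35.10994338989258, 48.53678512573242), 58.68737030029297)
top 20 17 ((384.043212890625, 214.02767944335938), (18.653663635253906, 21.74729347229004), 55.415122985839844)
[ 0.6026 -0.2208  0.1649  0.5391  0.0274  0.0482] 3.456897248859919 [[ 0.328  -0.8351]
 [ 0.1402 -0.5242]
 [ 0.0707 -0.2939]
 [ 0.7283 -0.8978]
 [-0.1184 -0.2546]
 [ 0.2499 -0.5145]] 0.2697718863863313 -0.45793991795082045
sd [0.0003 0.0003 0.0103 0.0005 0.0002 0.0005]
axis [-0.5064 -0.0843  0.8582] focus [ 0.5368 -0.2318  0.2116] glass [ 0.5773 -0.2251  0.1429]
```

View pics/fit.png

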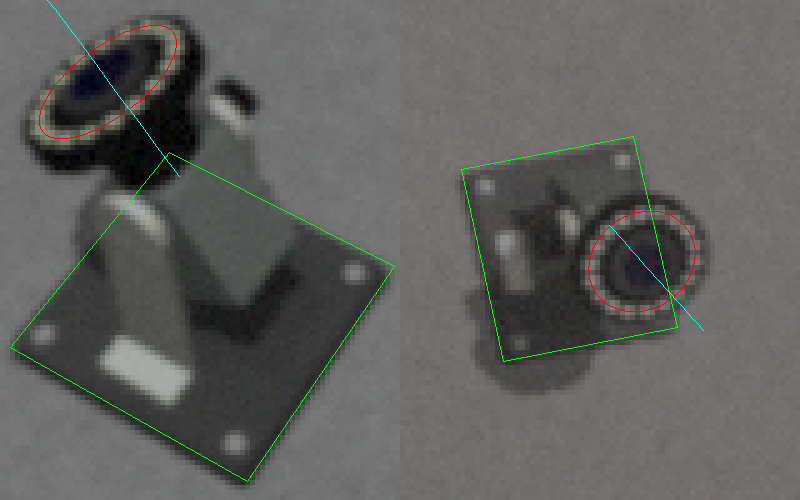

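The fit overlays well: ring and plate outlines coincide to about 1 px, tilt ≈ 0.54. Now the move numbers.

```bash
cat > mv.py <<'E'
import numpy as np
from rig import arm
from scipy.spatial.transform import Rotation as R
np.set_printoptions(precision=3,suppress=True)
def pose(z,yhint):
    z=np.array(z)/np.linalg.norm(z);y=np.array(yhint,float);y-=z*(y@z);y/=np.linalg.norm(y)
    return R.from_matrix(np.c_[np.cross(y,z),y,z])
def go(p0,R0,p,Rt):
    return R0.inv().apply(np.array(p)-p0)/.025,np.degrees((R0.inv()*Rt).as_rotvec())/5
def now():
    o=arm.get_obs();return o["ee_pos"],R.from_rotvec(o["ee_rot"])
E
python3 - <<'E'
from mv import *
p,r=now();az=np.radians(22)
g=pose([0,0,-1],[np.cos(az),np.sin(az),0])
print(go(p,r,[.641,.257,.30],g))
E
```

```text
(array([-22.75 ,  -5.321,   0.136]), array([-0.015,  0.008, 11.058]))
```

>>> drive_tool --gripper '[1, 1, 1, 1, 1, 1, 1, 1, 1, 1, 1, 1]' --offset '[[-1, -0.2, 0], [-2, -0.5, 0], [-3, -0.7, 0], [-4, -1, 0], [-5, -1.2, 0], [-6, -1.4, 0], [-7, -1.6, 0], [-8, -1.9, 0], [-9, -2.1, 0], [-10, -2.3, 0], [-11, -2.6, 0], [-12, -2.8, 0]]' --dr '[[0, 0, 0.5], [0, 0, 1], [0, 0, 1.5], [0, 0, 2], [0, 0, 2.5], [0, 0, 3], [0, 0, 3.5], [0, 0, 4], [0, 0, 4.5], [0, 0, 5], [0, 0, 5.5], [0, 0, 6]]'

```text
time_s: 1.1
ee_pos: [0.3936, 0.3768, 0.3035]
ee_rot: [-1.147, -2.924, 0.001]
wrist_force: [0.3, -0.0, -1.0]
opening: 0.0854
finger_force: 0.0
```

```bash
python3 - <<'E'
from mv import *
p,r=now();az=np.radians(22)
g=pose([0,0,-1],[np.cos(az),np.sin(az),0])
print(p,go(p,r,[.641,.257,.30],g))
E
```

```text
[0.394 0.377 0.304] (array([-10.514,   3.213,   0.138]), array([-0.01 ,  0.002,  5.032]))
```

>>> drive_tool --gripper '[1, 1, 1, 1, 1, 1, 1, 1, 1, 1, 1, 1]' --offset '[[-1.2, 0.4, 0], [-2.4, 0.8, 0], [-3.6, 1.2, 0], [-4.8, 1.5, 0], [-6, 1.8, 0], [-7.2, 2.2, 0], [-8.4, 2.6, 0], [-9.5, 2.9, 0], [-10.2, 3.1, 0], [-10.55, 3.2, 0.1], [-10.55, 3.2, 0.1], [-10.55, 3.2, 0.1]]' --dr '[[0, 0, 0.6], [0, 0, 1.2], [0, 0, 1.8], [0, 0, 2.4], [0, 0, 3], [0, 0, 3.6], [0, 0, 4.2], [0, 0, 4.7], [0, 0, 5], [0, 0, 5], [0, 0, 5], [0, 0, 5]]'

```text
time_s: 2.1
ee_pos: [0.6404, 0.2578, 0.3005]
ee_rot: [-1.749, -2.608, 0.002]
wrist_force: [-0.3, 0.9, -0.2]
opening: 0.0855
finger_force: 0.0
```

```bash
python3 - <<'E'
from mv import *
import cv2
p,r=now();az=np.radians(22)
g=pose([0,0,-1],[np.cos(az),np.sin(az),0])
print(p,go(p,r,[.641,.257,.208],g),arm.get_obs()["qpos"])
a=cv2.resize(arm.capture("scene")["pixels"][100:250,290:440,::-1],(400,400),interpolation=3)
b=cv2.resize(arm.capture("top")["pixels"][120:270,120:270,::-1],(400,400),interpolation=3)
cv2.imwrite("pics/hover.png",np.hstack([a,b]))
E
```

```text
[0.64  0.258 0.3  ] (array([-0.039,  0.017,  3.7  ]), array([-0.021, -0.005,  0.063])) [0.383 0.46  0.398 1.511 0.    1.564]
```

View pics/hover.png

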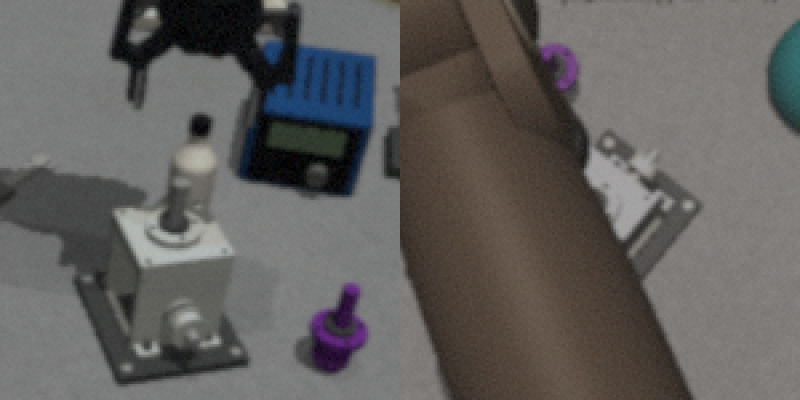

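The open fingers (scene crop (135,95) and (280,80)) straddle the grey shaft at (180,200), and the gearbox hasn't moved. Now I'll descend and close.

>>> drive_tool --gripper '[1, 1, 1, 1, 1, 1, 1, 1, 0.6, 0.2, 0.1, 0]' --offset '[[0, 0, 0.7], [0, 0, 1.4], [0, 0, 2.1], [0, 0, 2.7], [0, 0, 3.2], [0, 0, 3.6], [0, 0, 3.7], [0, 0, 3.7], [0, 0, 3.7], [0, 0, 3.7], [0, 0, 3.7], [0, 0, 3.7]]' --dr '[[0, 0, 0], [0, 0, 0], [0, 0, 0], [0, 0, 0], [0, 0, 0], [0, 0, 0], [0, 0, 0], [0, 0, 0], [0, 0, 0], [0, 0, 0], [0, 0, 0], [0, 0, 0]]' --grip_force 60

```text
time_s: 3.2
ee_pos: [0.6411, 0.2578, 0.2097]
ee_rot: [1.75, 2.608, 0.002]
wrist_force: [-0.1, -0.6, -0.2]
opening: 0.0389
finger_force: 0.0
```

>>> drive_tool --gripper '[0, 0, 0, 0, 0, 0]' --offset '[[0, 0, 0], [0, 0, 0], [0, 0, 0], [0, 0, 0], [0, 0, 0], [0, 0, 0]]' --dr '[[0, 0, 0], [0, 0, 0], [0, 0, 0], [0, 0, 0], [0, 0, 0], [0, 0, 0]]'

```text
time_s: 3.7
ee_pos: [0.6409, 0.2577, 0.2092]
ee_rot: [1.75, 2.609, 0.0]
wrist_force: [-0.2, -1.0, 3.4]
opening: 0.0147
finger_force: 58.4
```

>>> drive_tool --gripper '[0, 0, 0, 0, 0, 0, 0, 0, 0, 0, 0, 0]' --offset '[[0, 0, -0.2], [0, 0, -0.6], [0, 0, -1.1], [0, 0, -1.7], [0, 0, -2.4], [0, 0, -3.1], [0, 0, -3.8], [0, 0, -4.5], [0, 0, -5.1], [0, 0, -5.6], [0, 0, -5.8], [0, 0, -5.8]]' --dr '[[0, 0, 0], [0, 0, 0], [0, 0, 0], [0, 0, 0], [0, 0, 0], [0, 0, 0], [0, 0, 0], [0, 0, 0], [0, 0, 0], [0, 0, 0], [0, 0, 0], [0, 0, 0]]'

```text
time_s: 4.7
ee_pos: [0.6411, 0.2579, 0.3553]
ee_rot: [1.749, 2.608, 0.003]
wrist_force: [-0.7, -0.9, -4.5]
opening: 0.0147
finger_force: 58.7
```

```bash
python3 - <<'E'
from mv import *
ax=np.array([-.5064,-.0843,.8582]);f=np.array([.5368,-.2318,.2116])
p,r=now();print(p,arm.get_obs()["wrist_force"])
# cartridge origin->TCP: 54+40(ish): grip at TCP z .2092 while flange underside .115
d=.2092-.115+.040;print("d",d)
for yh in(-60,-40,-27,-10,10):
    a=np.radians(yh);g=pose(-ax,[np.cos(a),np.sin(a),0]);e=f+d*ax
    up=e+.05*ax
    print(yh,e,*go(p,r,e,g),*go(p,r,up,g))
E
```

```text
[0.641 0.258 0.355] [-0.71 -0.92 -4.54]
d 0.13419999999999999
-60 [ 0.469 -0.243  0.327] [-15.928 -13.98    1.113] [-5.864  3.333 16.558] [-15.7   -14.977  -0.606] [-5.864  3.333 16.558]
-40 [ 0.469 -0.243  0.327] [-15.928 -13.98    1.113] [-6.1    2.267 12.973] [-15.7   -14.977  -0.606] [-6.1    2.267 12.973]
-27 [ 0.469 -0.243  0.327] [-15.928 -13.98    1.113] [-6.193  1.531 10.444] [-15.7   -14.977  -0.606] [-6.193  1.531 10.444]
-10 [ 0.469 -0.243  0.327] [-15.928 -13.98    1.113] [-6.229  0.514  6.869] [-15.7   -14.977  -0.606] [-6.229  0.514  6.869]
10 [ 0.469 -0.243  0.327] [-15.928 -13.98    1.113] [-6.123 -0.729  2.38 ] [-15.7   -14.977  -0.606] [-6.123 -0.729  2.38 ]
```

>>> drive_tool --gripper '[0, 0, 0, 0, 0, 0, 0, 0, 0, 0, 0, 0]' --offset '[[-0.3, -0.3, 0], [-0.8, -0.8, -0.1], [-1.5, -1.4, -0.1], [-2.2, -2.1, -0.1], [-2.9, -2.8, -0.1], [-3.6, -3.4, -0.2], [-4.3, -4.1, -0.2], [-5, -4.8, -0.2], [-5.7, -5.4, -0.3], [-6.4, -6.1, -0.3], [-7.1, -6.8, -0.3], [-7.8, -7.4, -0.3]]' --dr '[[-0.1, 0, 0.1], [-0.3, 0, 0.3], [-0.6, 0, 0.6], [-0.9, 0, 0.9], [-1.2, 0.1, 1.2], [-1.4, 0.1, 1.5], [-1.7, 0.1, 1.8], [-2, 0.2, 2.1], [-2.3, 0.2, 2.4], [-2.5, 0.2, 2.8], [-2.8, 0.2, 3.1], [-3.1, 0.3, 3.4]]'

```text
time_s: 5.7
ee_pos: [0.5421, 0.0062, 0.3601]
ee_rot: [2.02, 2.209, 0.358]
wrist_force: [0.2, -0.0, -3.3]
opening: 0.0142
finger_force: 59.1
```

```bash
python3 - <<'E'
from mv import *
ax=np.array([-.5064,-.0843,.8582]);f=np.array([.5368,-.2318,.2116])
p,r=now();print(p,arm.get_obs()["qpos"])
a=np.radians(-10);g=pose(-ax,[np.cos(a),np.sin(a),0])
print(*go(p,r,f+.1842*ax,g))
E
```

```text
[0.542 0.006 0.36 ] [-0.028 -0.013 -0.093  1.238  0.095  1.466]
[-9.661 -4.486 -2.254] [-3.175  0.227  3.444]
```

>>> drive_tool --gripper '[0, 0, 0, 0, 0, 0, 0, 0, 0, 0, 0, 0]' --offset '[[-0.9, -0.4, -0.2], [-1.8, -0.8, -0.4], [-2.7, -1.2, -0.6], [-3.6, -1.7, -0.8], [-4.5, -2.1, -1], [-5.4, -2.5, -1.3], [-6.3, -2.9, -1.5], [-7.2, -3.3, -1.7], [-8, -3.7, -1.9], [-8.7, -4, -2], [-9.2, -4.2, -2.1], [-9.5, -4.4, -2.2]]' --dr '[[-0.3, 0, 0.3], [-0.6, 0, 0.6], [-0.9, 0, 0.9], [-1.2, 0, 1.2], [-1.5, 0.1, 1.5], [-1.8, 0.1, 1.8], [-2.1, 0.1, 2.2], [-2.4, 0.1, 2.5], [-2.6, 0.2, 2.8], [-2.8, 0.2, 3.1], [-3, 0.2, 3.3], [-3.1, 0.2, 3.4]]'

```text
time_s: 6.7
ee_pos: [0.4461, -0.2433, 0.3686]
ee_rot: [2.194, 1.751, 0.667]
wrist_force: [0.2, 0.3, -4.7]
opening: 0.0144
finger_force: 59.1
```

>>> drive_tool --gripper '[0, 0]' --offset '[[0, 0, 0], [0, 0, 0]]' --dr '[[0, 0, 0], [0, 0, 0]]'

```text
time_s: 6.87
ee_pos: [0.4468, -0.2421, 0.3696]
ee_rot: [2.191, 1.753, 0.668]
wrist_force: [0.0, -0.2, -3.8]
opening: 0.0146
finger_force: 59.2
```

```bash
cat > look.py <<'E'
from mv import *
import cv2,pickle,sys
ax=np.array([-.5064,-.0843,.8582]);f=np.array([.5368,-.2318,.2116])
p,r=now();a=np.radians(-10);g=pose(-ax,[np.cos(a),np.sin(a),0])
print(p,*go(p,r,f+.1342*ax,g))
ims=[]
for n,(x,y) in(("scene",(140,190)),("top",(310,130))):
    c=arm.capture(n);pickle.dump(c,open(n+"2.pkl","wb"))
    im=cv2.resize(c["pixels"][y:y+150,x:x+100,::-1],None,fx=4,fy=4,interpolation=3);im=cv2.convertScaleAbs(im,alpha=1.4)
    for k in range(0,150,10):
        cv2.line(im,(0,4*k),(5 if k%50 else 14,4*k),(0,255,255),1);cv2.line(im,(4*k,0),(4*k,5 if k%50 else 14),(0,255,255),1)
    ims.append(im)
cv2.imwrite(sys.argv[1],np.hstack(ims))
E
python3 look.py pics/l1.png
```

```text
[ 0.447 -0.242  0.37 ] [-0.218 -0.046  1.916] [-0.078  0.023  0.048]
```

View pics/l1.png

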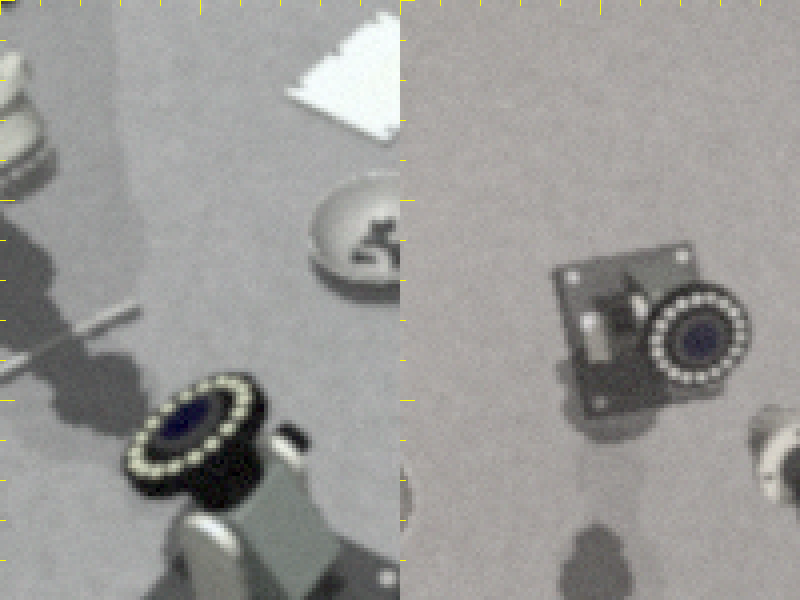

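In scene (left) the cartridge's flange sits at about (145,230) native, and in top (right) at about (410,245). Both are up the lens axis from the lens at scene (187,295) and top (385,214), as predicted for 50 mm short of focus. Now the final approach along the lens axis.

>>> drive_tool --gripper '[0, 0, 0, 0, 0, 0, 0, 0, 0, 0, 0, 0]' --offset '[[0, 0, 0.2], [-0.1, 0, 0.4], [-0.1, 0, 0.6], [-0.2, 0, 0.9], [-0.2, 0, 1.2], [-0.2, 0, 1.5], [-0.2, 0, 1.7], [-0.2, 0, 1.8], [-0.2, 0, 1.9], [-0.2, 0, 1.9], [-0.2, 0, 1.9], [-0.2, 0, 1.9]]' --dr '[[0, 0, 0], [0, 0, 0], [0, 0, 0], [0, 0, 0], [-0.1, 0, 0], [-0.1, 0, 0], [-0.1, 0, 0], [-0.1, 0, 0], [-0.1, 0, 0], [-0.1, 0, 0], [-0.1, 0, 0], [-0.1, 0, 0]]'

```text
time_s: 7.97
ee_pos: [0.4703, -0.2432, 0.3289]
ee_rot: [2.183, 1.747, 0.675]
wrist_force: [0.3, -0.4, -4.4]
opening: 0.0144
finger_force: 59.2
```

```bash
sed -i 's/(140,190)/(115,180)/;s/(310,130)/(350,170)/' look.py; python3 look.py pics/l2.png; python3 - <<'E'
from h import *
ax=np.array([-.5064,-.0843,.8582]);f=np.array([.5368,-.2318,.2116])
for d in(-.08,0,.04,.048,.096):print(d,*proj("scene",f+d*ax),*proj("top",f+d*ax))
E
```

```text
[ 0.47  -0.243  0.329] [-0.023 -0.093  0.044] [0.044 0.027 0.062]
-0.08 [186.66652632 294.96236555] [384.28221163 214.26330971]
0 [161.25823347 260.50159557] [396.3222062  227.72088526]
0.04 [147.65443904 242.05103559] [403.01387085 235.20042207]
0.048 [144.85624603 238.25590122] [404.41237995 236.7635907 ]
0.096 [127.49329198 214.70686668] [413.26433141 246.65776506]
```

View pics/l2.png

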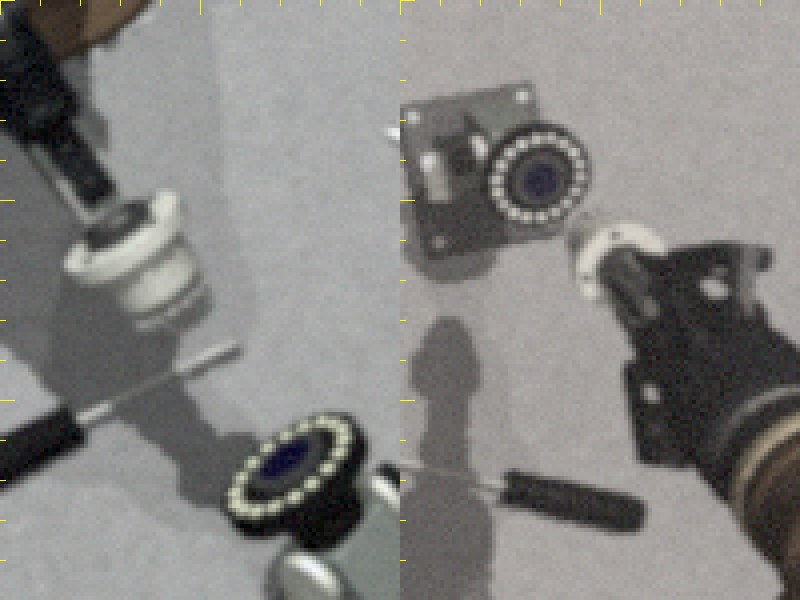

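In scene the pinion end is at crop (185,320), where the focus point projects at (185,322). The flange centre is at scene (120,232) and top (620,262), within about 1–2 px of prediction, so the axis is aligned. Now let it settle and hand in.

>>> drive_tool --gripper '[0, 0, 0, 0, 0, 0]' --offset '[[0, -0.1, 0], [0, -0.1, 0], [0, -0.1, 0], [0, -0.1, 0], [0, -0.1, 0], [0, -0.1, 0]]' --dr '[[0, 0, 0], [0, 0, 0], [0, 0, 0], [0, 0, 0], [0, 0, 0], [0, 0, 0]]'

```text
time_s: 8.57
ee_pos: [0.4682, -0.2425, 0.3274]
ee_rot: [2.184, 1.747, 0.675]
wrist_force: [-0.1, -0.5, -3.8]
opening: 0.0146
finger_force: 59.2
```

```bash
python3 - <<'E'
from rig import arm
o=arm.get_obs();print(o["ee_pos"],abs(o["joint_vel"]).max(),o["finger_force"]);print(arm.hand_in())
E
```

```text
[ 0.46818591 -0.24248267  0.32735694] 0.001693676073822371 59.181329011917114
the job is handed in; nothing more can be done
None
```

The cartridge is out of the gearbox, held by its shaft with the pinion end within a few mm of the focus point and on the lens axis by my camera fit; I handed the job in at about 8.6 s, and no verdict came back.

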